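Seat the cutting template on its pins

ROBOT

A 6-joint arm with a two-finger parallel gripper is mounted at the origin on the work surface. World frame = base frame: x ahead of the robot, y to its left, z up, the work surface at z = 0. Lengths are in mm, angles in rad, forces in N, time in s.
With the tool pointing down it reaches from about 350 to 975 mm from the base axis. Payload 4.9 kg.
Tool frame: the origin (TCP) lies midway between the tips of the shut fingers; the grasp point (between the pads) lies arm.grip_point_offset behind it (arm.grip_point_offset is the distance from the TCP to the grasp point, in mm); z points along the fingers, y is the line along which they close (so a half turn about z gives the same grasp; the last joint's range is limited). The gripper opens to 85 mm and grips with 20 to 120 N. Pads are 22 mm wide; open, the fingers measure 114 mm over their backs; the gripper's body (76 mm by 85 mm) begins 54 mm behind the grasp point. The pads swing forward as they close: fully open they stand 13 mm farther back than shut.
Start: joints at [-1.441, 0.053, 1.613, -0, 1.476, -0.119], TCP at [153.896, -605.737, 231.304] pointing down, gripper open.
Joint ranges: [-3.01, 3.01], [-1.01, 2.22], [0.06, 2.58], [-1.02, 4.17], [0.09, 2.62], [-3.14, 3.14]. Speed limits (rad/s): [2.57, 2.57, 3.14, 3.14, 3.14, 3.14].

INTERFACE

Orientations are given as a 3x3 rotation matrix whose columns are the frame's x, y, z axes.
In Python, from workcell import arm, cams, models gives the robot as it stands. The module is installed in compiled form; this text tells all that it offers.
- The arm moves only by the tool drive_tool, never from a script. Its argument "rows" is a list of rows, each a list of 7 numbers: the shift along the tool's x, y, z in units of 0.5 m (1.0 is 0.5 m), then the turn, a rotation vector about the tool's x, y, z in units of pi/2 rad (1.0 is pi/2 rad), then the closure, from 0 (fully open) to 1 (shut). A call has 1 to 12 rows; each row is the pose to reach, as a shift and turn from the pose commanded when the call began, along the tool's axes at that moment; what a row does not reach only later rows make up. A row lasts 1/8 s, in which the tool goes at most 62.5 mm and 10.7 degrees, less where a joint would pass 70% of its speed; a pose out of reach is approached as far as the arm can. A call with a number of a shift or a turn outside -1 to 1 is refused whole. A call with a gripper value outside its range is refused whole. The fingers move at their own pace and stop on an object; "force" is the grip in N (left out, the last holds). Time passes only in rows, so rows that repeat a pose let the fingers close. It gives the time, the measured TCP pose, the force, the opening and the grip force at its end, in the units of the state.
- arm.state(): the state, without advancing time (a new reading comes with each control period).
- cams.get_image(name): name is "side" or "top" or "wrist"; returns the picture (420x560x3 uint8, red, green, blue); there is no depth.
- cams.calibration(name): a dict with "fx", "fy", "cx", "cy" (pixels), "xyz" and "attitude" of the camera in the world. Camera axes: x right, y down, z forward; pixel columns grow to the right and rows downward; lengths in mm; the calibration is good to about 2 mm. A picture is of the moment at which its call begins: read the wrist's pose just before it. calibration takes no time and is no camera call; for the wrist camera it gives the pose at the moment of the call.
- arm.close_job(): hands the job in; it is judged then, once.
Trained networks look in the newest picture that a camera, given by its name, has taken for a name from the list of things; names that differ only in an ending like _2 or _b are one class to them, and where a whole thing is asked for, a point or a joint stands for the part that bears it (a point fixed in the world has none). Each returns a list of dicts, best first, with "conf" (0 to 1); they miss things now and then, are a little off and sometimes report something else, mostly with a low value. They report only what shows in the picture. A call takes as long as a camera call.
- models.trace(camera, label): "pixels" (420x560 bool, what is visible of it) and "uv" ([column, row] in pixels, amid what is visible of it).
The state is a dict: "time_s": time; "joints": joint angles; "dq": joint speeds; "joint_torque": joint torques, N m; "tool_pos": TCP position; "orientation": TCP orientation; "force": force on the tool from outside, world axes, zero at the start; "ft_torque": the same for the moment, N m; "grip_width": finger opening in mm; "finger_force": force on a finger pad.
Only numpy, scipy, OpenCV 4.12 (cv2) and the standard library are available. Lean on these libraries where they do the work, as an engineer would, in place of code of your own. Each camera call takes 0.05 s, during which the arm holds its last target. There are 200 camera calls.

TASK

The white plastic cutting template has been laid down askew, propped on top of the two locating pins of the plywood jig. Without picking it up, push it with your fingertips, back against the wooden fence and along it, until its two holes drop over the two pins and it lies flat on the board. Leave the weight, spool and scissors where they are, and finish clear of everything.

Things in the scene. Friction and masses are not known exactly. Their poses are not given: they have to be found in the camera images.
- jig: Plywood board fixed to the table, 280 x 410 mm, 18 mm thick (x -135 to +145, y -205 to +205 mm), turned a little. Origin on its underside, below the centre of the seated template; x away from the robot, z up. It carries the fence and two steel pins, 12 mm in diameter, 7 mm high, the upper 3 mm tapered. Two thin black lines near the board's robot-side edge point along x straight at the pins.
- fence (a point): Middle of the fence's foot on its face towards the robot, on the board's top. The fence is a dark wooden strip, 240 mm long along the jig's y, 14 mm wide, 14 mm high; this face is 75.5 mm in +x from the seat. When the template is seated, its far long edge lies along the fence (within about 2 mm) and its two ends are flush with the fence's ends.
- template_hole0 (a point): Round hole through the template, 15 mm wide, at its x -57, y +55 mm (near its robot-side edge); the point is at the mouth, on the top face. It belongs on the left pin.
- template_hole1 (a point): Short slotted hole through the template, 15 mm by 22 mm along y, at its x -57, y -55 mm; the point is at the mouth, on the top face. It belongs on the right pin. (The long slit 7 mm wide at x +35 mm is only a cutting guide: nothing goes in it.)
- seat (a point): Point on the top face of the jig's board (18 mm above the table) where the centre of the template's underside lies when seated; axes as the jig's.
- pin_left (a point): Tip of the left pin, at the jig's x -57, y +55 mm, 7 mm above the board; the round hole belongs on it.
- pin_right (a point): Tip of the right pin, at the jig's x -57, y -55 mm, 7 mm above the board; the slotted hole belongs on it.
- template: Loose white plastic plate, 150 mm (x) by 240 mm (y), 8 mm thick, about 0.3 kg; origin at the centre of its underside; seated, its axes match the jig's. It starts 24 to 36 mm short of its seat towards the robot, up to 45 mm to either side, turned up to 0.12 rad, its robot-side edge propped up to 13 mm off the board by the pins, its far edge on the board. It slides at 2 to 12 N and drops by itself.
- weight: Small brass cylinder, 38 mm in diameter, 36 mm tall, 0.33 kg, standing loose on the jig's board behind the fence. Origin at the centre of its underside. Bystander.
- spool: Empty plastic spool lying flat on the table to the left of the jig, 90 mm in diameter, 40 mm tall. Origin at the centre of its underside. Bystander.
- scissors: Scissors lying on the table to the right of the jig, about 220 mm long, 10 mm high; origin at the pivot, on the underside, the blades along its x. Bystander.

How it is judged:
By the outcome, as a careful person would: the job done as asked, in the order asked, and still so for the second after the job is handed in, with the robot touching nothing.
It also fails if it takes over 51 s, if anything falls off the work surface, if the arm or the gripper's body presses on something with over 40 N, if the wrist force passes 120 N, or if a joint passes its speed limit or range.

## Working session

There is one attempt and no reset: what is moved stays moved. The work goes in short steps, Python scripts to look and compute and a tool call to move; the robot and the scene stay as the last step left them, time stands still between calls to the robot, and variables do not carry over. Pictures are saved under pics/ and viewed, at most 10 in all, crops included, and the job is handed in when it is done.

Besides the shell and the picture viewer there is one more tool, called after ">>>" as name(argument=value, ...) on one line, values as JSON. drive_tool: Moves the arm, as the interface text tells. Shifts and turns lie within -1 to 1; 1 stands for 0.5 m of shift or pi/2 rad of turn. Its arguments: {"type":"object","properties":{"rows":{"type":"array"},"force":{"type":"number"}},"required":["rows"]}

```bash
mkdir -p pics
python3 - <<'E'
from workcell import arm,cams,models
import cv2,numpy as np
s=arm.state();print({k:np.round(s[k],3).tolist() for k in s}, arm.grip_point_offset)
for n in ["top","side"]:
    im=cams.get_image(n);cv2.imwrite(f"pics/{n}0.png",im[:,:,::-1])
    print(n,cams.calibration(n))
E
```

```text
{'time_s': 0.0, 'joints': [-1.441, 0.053, 1.614, -0.0, 1.476, -0.119], 'dq': [0.001, -0.0, -0.001, 0.0, -0.0, 0.002], 'joint_torque': [-0.0, -39.368, -37.017, -0.0, 0.007, -0.0], 'tool_pos': [153.802, -605.132, 230.064], 'orientation': [[0.969, 0.246, -0.0], [0.246, -0.969, 0.002], [0.0, -0.002, -1.0]], 'force': [0.048, -0.211, 0.172], 'ft_torque': [0.028, 0.033, -0.042], 'finger_force': 0.0, 'grip_width': 85.17} 18.700000000000003
top {'fx': 379.12803601463645, 'fy': 379.12803601463645, 'cx': 278.7816390760762, 'cy': 204.607281570019, 'xyz': array([ 383.27120837,  -28.1294031 , 1223.99937668]), 'attitude': array([[ 0.01173151, -0.98458637,  0.17450517],
       [-0.99975464, -0.0082702 ,  0.02054901],
       [-0.01878908, -0.17470343, -0.98444181]])}
side {'fx': 480.21413285448796, 'fy': 480.21413285448796, 'cx': 281.44436096332254, 'cy': 211.91501674928483, 'xyz': array([ 338.58684777,  984.72684906, 1032.96440167]), 'attitude': array([[-0.97207251, -0.15368489,  0.17735835],
       [-0.2344028 ,  0.67259296, -0.70190743],
       [-0.01141741, -0.72387821, -0.68983329]])}
```

View pics/top0.png

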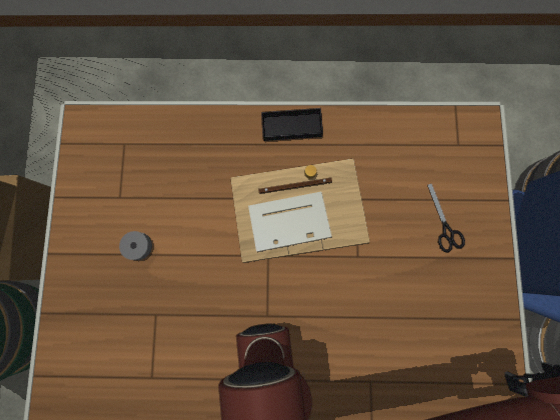

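View pics/side0.png

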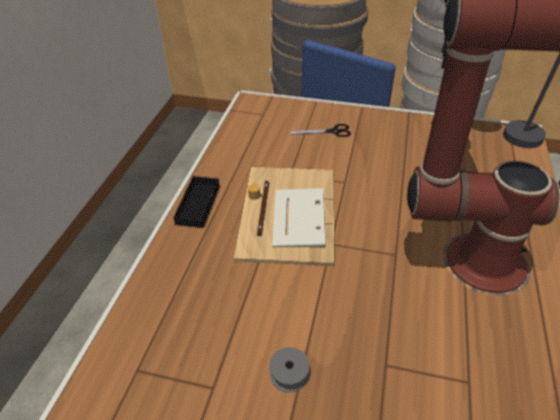

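The top view shows the jig around (300,210) px, with the fence from (260,190) to (330,181). The template spans about (250,205) to (330,240), left of its seat and toward the robot. I'll measure it now.

```bash
cat > h.py <<'E'
from workcell import arm,cams,models
import cv2,numpy as np
def ray(c,uv,z):
    d=np.array([(uv[0]-c["cx"])/c["fx"],(uv[1]-c["cy"])/c["fy"],1.]);d=np.array(c["attitude"])@d
    o=np.array(c["xyz"]);return o+d*(z-o[2])/d[2]
def proj(c,p):
    q=np.array(c["attitude"]).T@(np.array(p)-c["xyz"]);return np.array([c["cx"]+c["fx"]*q[0]/q[2],c["cy"]+c["fy"]*q[1]/q[2]])
def rect(c,mask,z):
    "min-area rectangle on plane z: centre, size, yaw of short axis"
    n,l,st,_=cv2.connectedComponentsWithStats(mask.astype(np.uint8))
    mask=l==1+np.argmax(st[1:,4])
    ct=max(cv2.findContours(mask.astype(np.uint8),cv2.RETR_EXTERNAL,cv2.CHAIN_APPROX_NONE)[0],key=len)[:,0]
    P=np.array([ray(c,u,z)[:2] for u in ct],np.float32)
    (cx,cy),(w,h),a=cv2.minAreaRect(P); a=np.deg2rad(a)
    if w>h: w,h=h,w; a+=np.pi/2
    a=(a+np.pi/2)%np.pi-np.pi/2
    return np.round([cx,cy,w,h,a],3)
E
python3 - <<'E'
from h import *
for n in ["top","side"]:
    cams.get_image(n);c=cams.calibration(n)
    for lab,z in [("jig",18),("template",29),("fence",18),("pin_left",25),("template_hole0",37),("template_hole1",37),("weight",50),("spool",40),("scissors",5)]:
        r=models.trace(n,lab)
        for d in r[:1]:
            print(n,lab,round(d["conf"],2),d["pixels"].sum(),np.round(d["uv"]),ray(c,d["uv"],z).round(1),rect(c,d["pixels"],z))
E
```

```text
top jig 0.71 7336 [310. 191.] [ 643.1 -105.1   18. ] [ 5.84045e+02 -6.55880e+01  2.84407e+02  4.10565e+02  1.57000e-01]
top template 0.76 3394 [289. 220.] [545.1 -36.2  29. ] [ 5.43641e+02 -3.53060e+01  1.56461e+02  2.39117e+02  2.02000e-01]
top fence 0.9 7650 [304. 191.] [641.3 -83.4  18. ] [ 5.84665e+02 -6.59670e+01  2.89727e+02  4.14938e+02  1.59000e-01]
top pin_left 0.94 7198 [311. 192.] [ 639.3 -105.9   25. ] [ 5.82091e+02 -6.53740e+01  2.79091e+02  4.07302e+02  1.62000e-01]
top template_hole0 0.79 3436 [286. 221.] [540.1 -26.1  37. ] [ 5.43126e+02 -3.52630e+01  1.50005e+02  2.39942e+02  2.11000e-01]
top template_hole1 0.79 3436 [286. 221.] [540.1 -26.1  37. ] [ 5.43126e+02 -3.52630e+01  1.50005e+02  2.39942e+02  2.11000e-01]
top weight 0.44 138 [307. 170.] [703.4 -93.   50. ] [ 699.531 -100.404   35.116   42.865   -1.571]
top spool 0.71 769 [135. 245.] [460.1 444.7  40. ] [4.61025e+02 4.45998e+02 8.75420e+01 1.02108e+02 1.10000e-02]
top scissors 0.94 440 [446. 230.] [ 519.7 -539.2    5. ] [ 560.585 -520.913   77.26   220.001   -1.158]
side jig 0.55 5812 [274. 219.] [614.5 -14.1
[... 218 characters left out ...]
 [273. 219.] [618.  -13.3  18. ] [ 5.82653e+02 -5.85250e+01  2.78630e+02  4.22181e+02  1.61000e-01]
side pin_left 0.71 5743 [276. 219.] [608.1  -7.8  25. ] [ 5.79948e+02 -5.10190e+01  2.79984e+02  4.23482e+02  1.57000e-01]
side template_hole0 0.91 2837 [298. 221.] [538.8  -2.9  37. ] [ 5.41308e+02 -2.61370e+01  1.48808e+02  2.51403e+02  2.01000e-01]
side template_hole1 0.91 2837 [298. 221.] [538.8  -2.9  37. ] [ 5.41308e+02 -2.61370e+01  1.48808e+02  2.51403e+02  2.01000e-01]
side spool 0.77 1468 [289. 370.] [457.3 467.   40. ] [4.59722e+02 4.62860e+02 8.81070e+01 1.06080e+02 2.30000e-01]
side scissors 0.75 348 [339. 129.] [ 497.2 -551.4    5. ] [ 562.975 -530.844   93.215  217.952   -1.352]
```

>>> drive_tool(rows=[[0.796, -0.934, 0, 0, 0, 0.058, 0], [0.796, -0.934, 0, 0, 0, 0.058, 0], [0.796, -0.934, 0, 0, 0, 0.058, 0], [0.796, -0.934, 0, 0, 0, 0.058, 0], [0.796, -0.934, 0, 0, 0, 0.058, 0], [0.796, -0.934, 0, 0, 0, 0.058, 0], [0.796, -0.934, 0, 0, 0, 0.058, 0], [0.796, -0.934, 0, 0, 0, 0.058, 0], [0.796, -0.934, 0, 0, 0, 0.058, 0], [0.796, -0.934, 0, 0, 0, 0.058, 0], [0.796, -0.934, 0, 0, 0, 0.058, 0], [0.796, -0.934, 0, 0, 0, 0.058, 0]])

```text
time_s: 2.6
tool_pos: [424.5, -55.2, 231.3]
orientation: [[0.988, 0.158, -0.0], [0.158, -0.988, -0.0], [-0.0, 0.0, -1.0]]
force: [0.4, 0.3, 0.7]
grip_width: 85.5
finger_force: 0.0
```

Run:
```python
from h import *
s=arm.state();print({k:np.round(s[k],3).tolist() for k in ["time_s","joints","tool_pos","orientation","force"]})
c=cams.calibration("wrist");print(c)
cv2.imwrite("pics/w1.png",cams.get_image("wrist")[:,:,::-1])
for lab,z in [("template",29),("jig",18)]:
    for d in models.trace("wrist",lab)[:1]: print(lab,d["conf"],d["pixels"].sum(),rect(c,d["pixels"],z))
```

```text
{'time_s': 2.6, 'joints': [-0.303, -0.45, 2.046, -0.001, 1.546, 1.109], 'tool_pos': [424.523, -55.228, 231.308], 'orientation': [[0.988, 0.158, -0.0], [0.158, -0.988, -0.0], [-0.0, 0.0, -1.0]], 'force': [0.42, 0.319, 0.678]}
{'fx': 362.4326134816493, 'fy': 362.4326134816493, 'cx': 278.2834766200165, 'cy': 210.5345678387561, 'xyz': array([507.00820074, -42.71250095, 372.14938957]), 'attitude': array([[ 1.57179027e-01, -9.34783335e-01, -3.18551206e-01],
       [-9.87569844e-01, -1.49021276e-01, -4.99846212e-02],
       [-7.46116310e-04,  3.22448099e-01, -9.46586851e-01]])}
template 0.57 35283 [ 5.21235e+02 -4.19080e+01  1.12264e+02  2.45582e+02  1.70000e-01]
jig 0.88 35777 [ 5.13682e+02 -7.83530e+01  1.40069e+02  4.06983e+02  1.58000e-01]
```

View pics/w1.png

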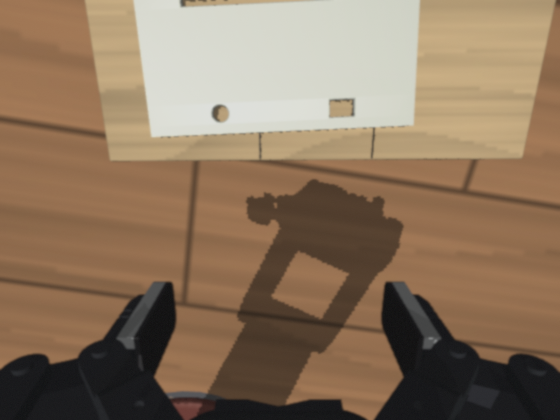

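The wrist view shows the template's robot-side corners at (152,136) and (414,125). The holes are at (221,113) and (342,107), the board's near edge runs along row 160, and the pin lines are at columns 260 and 373.

Run:
```python
from h import *
c=cams.calibration("wrist")
for n,uv,z in [("bl",(110,160),18),("br",(522,158),18),("lineL",(260.5,158),18),("lineR",(374,156),18),("tcl",(152,137),29),("tcr",(414,125),29),("h0",(221,113),37),("h1",(342,107),37)]:
    print(n,ray(c,uv,z).round(1))
```

```text
bl [414.  109.8  18. ]
br [ 478.6 -290.5   18. ]
lineL [438.9 -36.5  18. ]
lineR [ 458.1 -146.4   18. ]
tcl [444.9  66.3  29. ]
tcr [ 493.4 -172.9   29. ]
h0 [477.2   3.6  37. ]
h1 [ 499.  -102.3   37. ]
```

>>> drive_tool(rows=[[-0.01, 0.008, 0.2, 0, 0, 0, 0], [-0.01, 0.008, 0.4, 0, 0, 0, 0], [-0.01, 0.008, 0.442, 0, 0, 0, 0], [-0.01, 0.008, 0.442, 0, 0, 0, 0], [-0.01, 0.008, 0.442, 0, 0, 0, 0], [-0.01, 0.008, 0.442, 0, 0, 0, 0]])

```text
time_s: 3.5
tool_pos: [421.6, -60.9, 12.0]
orientation: [[0.988, 0.156, 0.003], [0.156, -0.988, -0.001], [0.002, 0.001, -1.0]]
force: [0.1, -0.5, 0.2]
grip_width: 85.4
finger_force: 0.0
```

Run:
```python
from h import *
im=cams.get_image("side");w=cams.get_image("wrist")
a=cv2.resize(im[140:290,210:410],(800,600),interpolation=cv2.INTER_CUBIC)
b=np.hstack([cv2.resize(a,(400,300)),cv2.resize(w,(400,300))])
cv2.imwrite("pics/c2.png",b[:,:,::-1])
```

```text
(no output)
```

View pics/c2.png

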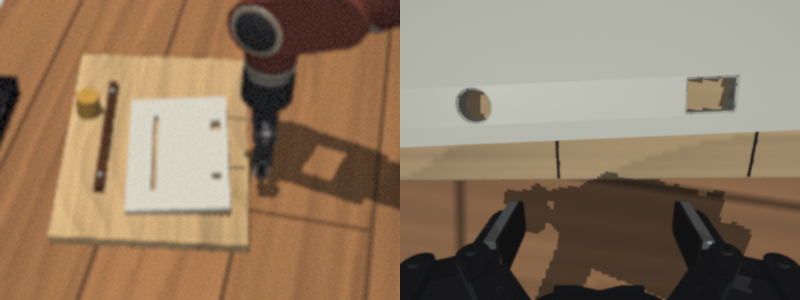

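>>> drive_tool(rows=[[0.03, 0, 0, 0, 0, 0, 0], [0.05, 0, 0, 0, 0, 0, 0], [0.06, 0, 0, 0, 0, 0, 0], [0.07, 0, 0, 0, 0, 0, 0], [0.08, 0, 0, 0, 0, 0, 0], [0.09, 0, 0, 0, 0, 0, 0], [0.1, 0, 0, 0, 0, 0, 0], [0.11, 0, 0, 0, 0, 0, 0], [0.118, 0, 0, 0, 0, 0, 0], [0.118, 0, 0, 0, 0, 0, 0]])

```text
time_s: 4.85
tool_pos: [479.3, -50.6, 10.5]
orientation: [[0.988, 0.157, 0.001], [0.157, -0.988, -0.0], [0.001, 0.0, -1.0]]
force: [-0.1, -0.3, -0.2]
grip_width: 85.4
finger_force: 0.0
```

Run:
```python
from h import *
im=cams.get_image("top");c=cams.calibration("top")
print([rect(c,d["pixels"],28) for d in models.trace("top","template")[:1]])
w=cams.get_image("wrist")
a=im[140:270,220:380]
b=np.hstack([cv2.resize(a,(400,325)),cv2.resize(w,(400,325))])
cv2.imwrite("pics/c3.png",b[:,:,::-1])
```

```text
[array([ 5.65252e+02, -3.48840e+01,  1.49433e+02,  2.38705e+02,
        1.60000e-01])]
```

View pics/c3.png

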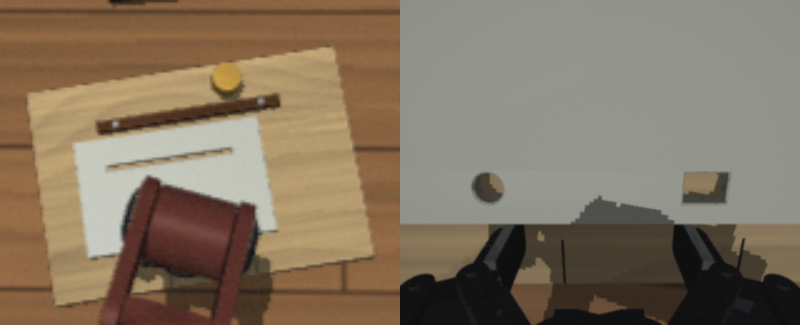

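The template is now square to the tool and about 9 mm short of the fence.

>>> drive_tool(rows=[[0.006, 0, 0, 0, 0, 0, 0], [0.012, 0, 0, 0, 0, 0, 0], [0.014, 0, 0, 0, 0, 0, 0], [0.016, 0, 0, 0, 0, 0, 0], [0.018, 0, 0, 0, 0, 0, 0], [0.018, 0, 0, 0, 0, 0, 0]])

```text
time_s: 5.75
tool_pos: [487.6, -49.1, 10.3]
orientation: [[0.988, 0.157, 0.0], [0.157, -0.988, 0.0], [0.0, -0.0, -1.0]]
force: [-1.2, 0.5, -0.3]
grip_width: 85.3
finger_force: 0.4
```

>>> drive_tool(rows=[[0.002, 0, 0, 0, 0, 0, 0], [0.004, 0, 0, 0, 0, 0, 0], [0.004, 0, 0, 0, 0, 0, 0]])

```text
time_s: 6.12
tool_pos: [488.0, -49.1, 10.0]
orientation: [[0.988, 0.157, -0.004], [0.157, -0.988, -0.0], [-0.004, -0.0, -1.0]]
force: [-8.2, -1.4, 4.1]
grip_width: 85.3
finger_force: 3.8
```

>>> drive_tool(rows=[[0.002, 0, 0, 0, 0, 0, 0], [0.004, 0, 0, 0, 0, 0, 0], [0.004, 0, 0, 0, 0, 0, 0]])

```text
time_s: 6.5
tool_pos: [488.1, -49.1, 9.9]
orientation: [[0.987, 0.158, -0.01], [0.158, -0.987, -0.001], [-0.01, -0.0, -1.0]]
force: [-15.9, -3.8, 9.4]
grip_width: 85.3
finger_force: 8.0
```

>>> drive_tool(rows=[[-0.05, 0, 0, 0, 0, 0, 0], [-0.05, 0, -0.12, 0, 0, 0, 0], [-0.02, -0.05, -0.2, 0, 0, -0.15, 0], [0.146, -0.307, -0.2, 0, 0, -1, 0], [0.146, -0.307, -0.2, 0, 0, -1, 0], [0.146, -0.307, -0.2, 0, 0, -1, 0], [0.146, -0.307, -0.2, 0, 0, -1, 0], [0.146, -0.307, -0.2, 0, 0, -1, 0], [0.146, -0.307, -0.2, 0, 0, -1, 0], [0.146, -0.307, -0.2, 0, 0, -1, 0], [0.146, -0.307, -0.2, 0, 0, -1, 0], [0.146, -0.307, -0.2, 0, 0, -1, 0]])

```text
time_s: 8.0
tool_pos: [540.0, 114.7, 110.8]
orientation: [[-0.156, 0.988, 0.002], [0.988, 0.156, 0.0], [0.0, 0.002, -1.0]]
force: [0.6, 1.0, 0.4]
grip_width: 85.7
finger_force: 0.0
```

Run:
```python
from h import *
s=arm.state();print({k:np.round(s[k],3).tolist() for k in ["joints","tool_pos","orientation"]})
im=cams.get_image("top");c=cams.calibration("top")
print([rect(c,d["pixels"],28) for d in models.trace("top","template")[:1]])
w=cams.get_image("wrist")
b=np.hstack([cv2.resize(im[140:270,220:380],(400,325)),cv2.resize(w,(400,325))])
cv2.imwrite("pics/c4.png",b[:,:,::-1])
```

```text
{'joints': [0.074, -0.015, 1.891, 0.0, 1.265, -0.083], 'tool_pos': [540.038, 114.716, 110.755], 'orientation': [[-0.156, 0.988, 0.002], [0.988, 0.156, 0.0], [0.0, 0.002, -1.0]]}
[array([ 5.72990e+02, -3.38360e+01,  1.49914e+02,  2.40046e+02,
        1.68000e-01])]
```

View pics/c4.png

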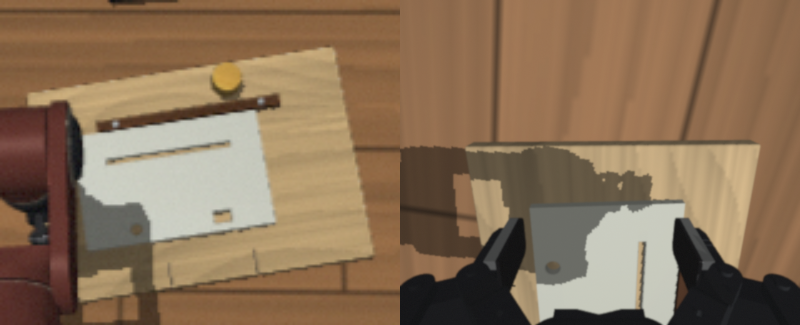

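The template now lies against the fence, about 36 mm left of its seat. I'll descend at its left end and push.

>>> drive_tool(rows=[[0, 0, 0.1, 0, 0, 0, 0], [0, 0, 0.2, 0, 0, 0, 0], [0, 0, 0.2, 0, 0, 0, 0], [0, 0, 0.2, 0, 0, 0, 0], [-0.02, 0, 0.2, 0, 0, 0, 0], [-0.03, 0, 0.2, 0, 0, 0, 0], [-0.04, 0, 0.2, 0, 0, 0, 0], [-0.05, 0, 0.2, 0, 0, 0, 0], [-0.06, 0, 0.2, 0, 0, 0, 0], [-0.07, 0, 0.2, 0, 0, 0, 0], [-0.08, 0, 0.2, 0, 0, 0, 0], [-0.08, 0, 0.2, 0, 0, 0, 0]])

```text
time_s: 9.65
tool_pos: [546.0, 74.5, 10.4]
orientation: [[-0.157, 0.988, 0.001], [0.988, 0.157, -0.001], [-0.001, 0.0, -1.0]]
force: [0.4, 1.6, 0.6]
grip_width: 85.4
finger_force: 0.8
```

Run:
```python
from h import *
im=cams.get_image("top");c=cams.calibration("top")
r=[rect(c,d["pixels"],28) for d in models.trace("top","template")[:1]];print(r)
d=r[0][:2]-[579.6,-69.5];print(d@[.9874,.158],d@[-.158,.9874])
w=cams.get_image("wrist")
b=np.hstack([cv2.resize(im[140:270,220:380],(400,325)),cv2.resize(w,(400,325))])
cv2.imwrite("pics/c5.png",b[:,:,::-1])
```

```text
[array([ 5.78362e+02, -6.79100e+01,  1.55851e+02,  2.15684e+02,
        1.43000e-01])]
-0.9711812000000551 1.7655700000000123
```

View pics/c5.png

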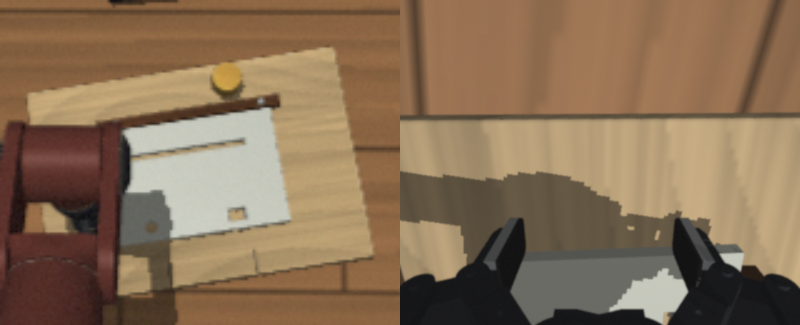

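>>> drive_tool(rows=[[-0.006, 0, 0, 0, 0, 0, 0], [-0.012, 0, 0, 0, 0, 0, 0], [-0.018, 0, 0, 0, 0, 0, 0], [-0.02, 0, 0, 0, 0, 0, 0], [-0.022, 0, 0, 0, 0, 0, 0], [-0.022, 0, 0, 0, 0, 0, 0]])

```text
time_s: 10.55
tool_pos: [547.5, 63.8, 10.3]
orientation: [[-0.157, 0.988, 0.0], [0.988, 0.157, -0.001], [-0.001, 0.0, -1.0]]
force: [-0.3, -0.7, 1.0]
grip_width: 85.3
finger_force: 0.0
```

>>> drive_tool(rows=[[-0.001, 0, 0, 0, 0, 0, 0], [-0.002, 0, 0, 0, 0, 0, 0], [-0.003, 0, 0, 0, 0, 0, 0], [-0.004, 0, 0, 0, 0, 0, 0], [-0.004, 0, 0, 0, 0, 0, 0]])

```text
time_s: 11.18
tool_pos: [547.8, 62.1, 10.4]
orientation: [[-0.157, 0.988, 0.0], [0.988, 0.157, -0.0], [-0.0, 0.0, -1.0]]
force: [0.1, 0.2, 0.2]
grip_width: 85.4
finger_force: 0.0
```

Run:
```python
from h import *
im=cams.get_image("side")
w=cams.get_image("wrist")
b=np.hstack([cv2.resize(im[160:270,230:350],(400,366),interpolation=cv2.INTER_CUBIC),cv2.resize(w,(400,366))])
cv2.imwrite("pics/c6.png",b[:,:,::-1])
```

```text
(no output)
```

View pics/c6.png

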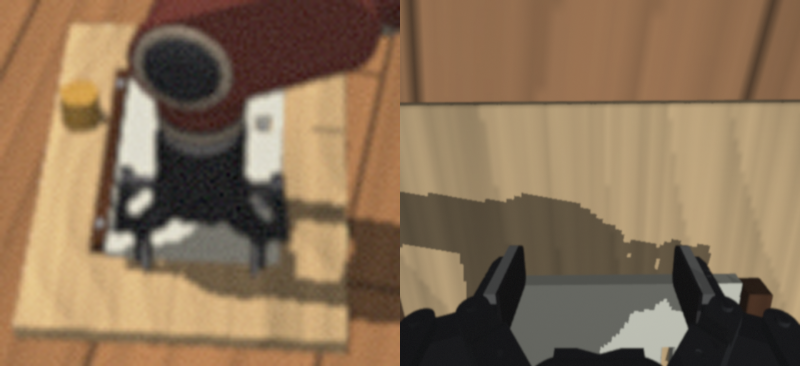

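>>> drive_tool(rows=[[-0.001, 0, 0, 0, 0, 0, 0], [-0.002, 0, 0, 0, 0, 0, 0], [-0.002, 0, 0, 0, 0, 0, 0]])

```text
time_s: 11.65
tool_pos: [547.9, 61.4, 10.3]
orientation: [[-0.157, 0.988, 0.0], [0.988, 0.157, 0.0], [0.0, 0.0, -1.0]]
force: [-0.1, 2.1, -0.2]
grip_width: 85.6
finger_force: 0.7
```

>>> drive_tool(rows=[[-0.001, 0, 0, 0, 0, 0, 0], [-0.002, 0, 0, 0, 0, 0, 0], [-0.002, 0, 0, 0, 0, 0, 0]])

```text
time_s: 12.02
tool_pos: [548.1, 60.2, 10.3]
orientation: [[-0.157, 0.988, 0.0], [0.988, 0.157, 0.0], [0.0, 0.0, -1.0]]
force: [1.9, 0.7, 0.4]
grip_width: 85.6
finger_force: 0.7
```

>>> drive_tool(rows=[[-0.001, 0, 0, 0, 0, 0, 0], [-0.002, 0, 0, 0, 0, 0, 0], [-0.002, 0, 0, 0, 0, 0, 0]])

```text
time_s: 12.4
tool_pos: [548.3, 59.2, 10.4]
orientation: [[-0.157, 0.988, 0.0], [0.988, 0.157, -0.0], [-0.0, 0.0, -1.0]]
force: [0.7, 0.7, -0.2]
grip_width: 85.2
finger_force: 0.7
```

Run:
```python
from h import *
w=cams.get_image("wrist");t=cams.get_image("top")
b=np.hstack([cv2.resize(w[260:420,120:560],(480,400)),cv2.resize(t[165:255,250:340],(320,400),interpolation=cv2.INTER_CUBIC)])
cv2.imwrite("pics/c7.png",b[:,:,::-1])
```

```text
(no output)
```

View pics/c7.png

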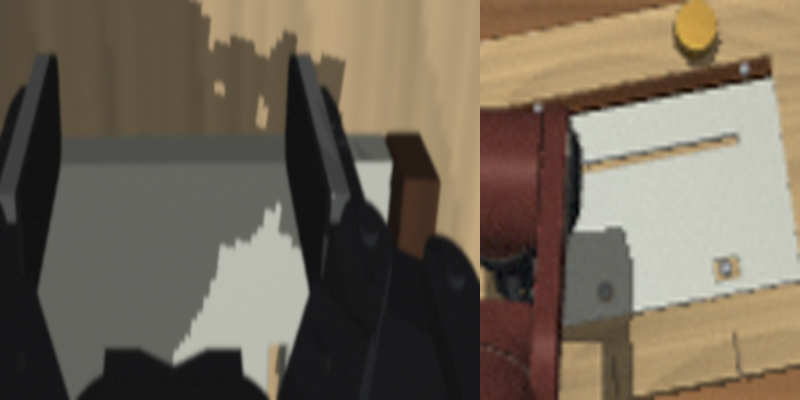

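The right pin shows in the slot and the end is flush with the fence's end. I'll retreat and check whether it has dropped.

>>> drive_tool(rows=[[0.04, 0, 0, 0, 0, 0, 0], [0.05, 0, -0.1, 0, 0, 0, 0], [0, -0.2, -0.25, 0, 0, 0, 0], [-0.15, -0.36, -0.3, 0, 0, 0.5, 0], [-0.25, -0.42, -0.3, 0, 0, 1, 0], [-0.25, -0.42, -0.3, 0, 0, 1, 0], [-0.25, -0.42, -0.3, 0, 0, 1, 0], [-0.25, -0.42, -0.3, 0, 0, 1, 0], [-0.25, -0.42, -0.3, 0, 0, 1, 0], [-0.25, -0.42, -0.3, 0, 0, 1, 0], [-0.25, -0.42, -0.3, 0, 0, 1, 0], [-0.25, -0.42, -0.3, 0, 0, 1, 0]])

```text
time_s: 14.0
tool_pos: [360.4, -96.5, 160.1]
orientation: [[0.988, 0.154, -0.0], [0.154, -0.988, -0.0], [-0.0, 0.0, -1.0]]
force: [-0.1, 0.0, -0.9]
grip_width: 85.6
finger_force: 0.0
```

Run:
```python
from h import *
w=cams.get_image("wrist");t=cams.get_image("top")
for n,z in [("top",26)]:
    c=cams.calibration(n);r=rect(c,models.trace(n,"template")[0]["pixels"],z);d=r[:2]-[579.6,-69.5];print(n,r,d@[.9874,.158],d@[-.158,.9874])
b=np.hstack([cv2.resize(w,(533,400)),cv2.resize(t[165:255,250:340],(267,400),interpolation=cv2.INTER_CUBIC)])
cv2.imwrite("pics/c8.png",b[:,:,::-1])
```

```text
top [ 5.78202e+02 -6.77970e+01  1.50954e+02  2.40009e+02  1.60000e-01] -1.1113112000000238 1.902426200000007
```

View pics/c8.png

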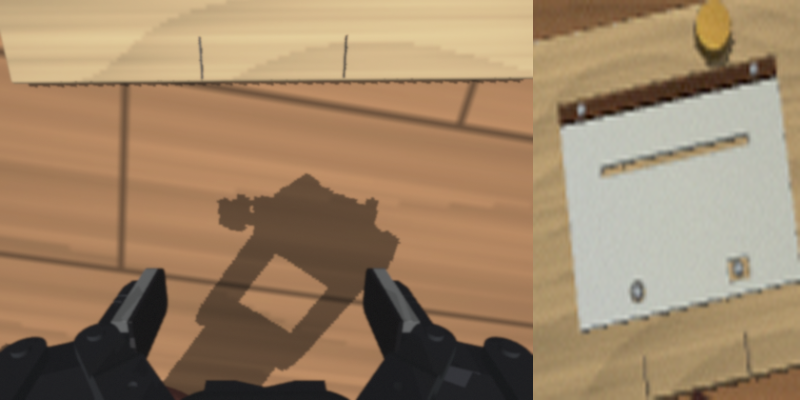

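The top view shows the pins centred in both holes, the ends flush and the yaw matched. To confirm it lies flat, I'll take numeric measurements from the wrist camera overhead: a propped near edge would look longer than 240 mm.

>>> drive_tool(rows=[[0.05, 0, -0.12, 0, 0, 0, 0], [0.15, 0.01, -0.2, 0, 0, 0, 0], [0.53, 0.01, -0.2, 0, 0, 0, 0], [0.53, 0.01, -0.2, 0, 0, 0, 0], [0.53, 0.01, -0.2, 0, 0, 0, 0], [0.53, 0.01, -0.2, 0, 0, 0, 0], [0.53, 0.01, -0.2, 0, 0, 0, 0], [0.53, 0.01, -0.2, 0, 0, 0, 0], [0.53, 0.01, -0.2, 0, 0, 0, 0], [0.53, 0.01, -0.2, 0, 0, 0, 0]])

```text
time_s: 15.4
tool_pos: [622.4, -60.8, 261.1]
orientation: [[0.988, 0.157, 0.001], [0.157, -0.988, -0.0], [0.001, 0.0, -1.0]]
force: [0.3, -0.6, -0.7]
grip_width: 85.6
finger_force: 0.0
```

Run:
```python
from h import *
c=cams.calibration("wrist");w=cams.get_image("wrist")
m=models.trace("wrist","template")[0];print(m["conf"],m["pixels"].sum())
mm=m["pixels"].astype(np.uint8)
r=rect(c,mm,26);print(r)
# edge widths: for jig-x bands, extent along jig y on plane z=26
v,u=np.nonzero(mm);P=np.array([ray(c,(a,b),26)[:2] for a,b in zip(u,v)])-[579.6,-69.5]
th=r[4];X=P@[np.cos(th),np.sin(th)];Y=P@[-np.sin(th),np.cos(th)]
print(X.min(),X.max(),u.min(),u.max(),v.min(),v.max())
for x in range(-70,75,20):
    k=abs(X-x)<4;print(x,Y[k].min().round(1),Y[k].max().round(1),np.ptp(Y[k]).round(1))
cv2.imwrite("pics/w9.png",w[:,:,::-1])
```

```text
0.66 27513
[ 5.78766e+02 -6.80450e+01  1.50983e+02  2.40014e+02  1.57000e-01]
-76.11561274937856 74.90193476574082 163 394 141 272
-70 -118.5 120.2 238.7
-50 -118.0 120.3 238.2
-30 -118.3 120.6 238.9
-10 -118.2 121.5 239.7
10 -117.9 120.5 238.4
30 -118.0 120.8 238.9
50 -117.8 120.9 238.7
70 -117.9 121.0 238.9
```

```bash
python3 -c "
from workcell import arm
print(arm.close_job())"
```

```text
the job is handed in; nothing more can be done
None
```

The template is seated: I pushed it against the fence and along it until both holes dropped over the pins. Images show it lying flat with its ends flush, and I handed the job in with the arm clear and the weight, spool and scissors left alone.

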